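# Set the amber thickness sander with a 6 mm gauge

## Task

Set the little thickness sander for 6 mm amber slices: lay the steel gauge blade flat on its sloping bed under the sanding drum and let it go, then turn the knob on top clockwise until the drum just drags on the blade, without clamping it hard. Then draw the gauge out and lay it flat on the notebook, keeping the setting and leaving the loupe on the notebook and everything else on the bench where it is.

Things in the scene. Friction and masses are not known exactly. Their poses are not given: they have to be found in the camera images.
- bed: sloping bed of the grey bench sander: a plate with black non-slip rubber face, 118 mm wide (y). Origin on the rubber face, on its centre line, straight under the drum; x up the slope (26 degrees, towards the robot's right), y across (away from the robot), z square off the bed (26 degrees from vertical, leaning to the left). Face from x = -94 mm (low, left end) to +64 mm
- bridge (a point): middle of the top of the bridge bar that carries the knob: in the bed's frame at x = 22, y = 0, z = 100 mm; the bar measures 26 x 118 x 12 mm and stands on two 10 mm pillars at y = +-47 mm. Below it, between the pillars, hangs the head with the drum: x = -18 to +32 mm, up to 69 mm above the bed, y = +-57 mm, with a 33 mm thick motor out to y = +84 mm
- drum_low (a point): lowest point of the sanding drum (grey abrasive roller along y, 36 mm diameter, 54 mm long), over the bed's origin; its z in the bed's frame is the free gap between drum and bed (8.7 to 11.8 mm at the start). The drum has cushioned bearings: pushed up from below it gives up to 5 mm, at about 1.3 N on first touch and 4 N more per mm. When it just drags, drawing the blade out takes 3 to 15 N
- screw (a joint): turn of the adjusting screw in rad, growing clockwise as seen from above the knob; each rad clockwise lowers the drum by 1.91 mm (12 mm a turn); range 0 to 6.2. It turns stiffly (0.06 N m) and stays where it is left. The drum's abrasive sleeve wears, so the gap does not follow from the screw's reading alone: that is what the gauge is for
- knob (a point): centre of the round black fluted knob of the screw, 34 mm in diameter and 26 mm high, its axis square to the bed (tilted 26 degrees to the left); it lies at x = 22 mm, y = 0, z = 123 mm of the bed's frame, its lower face 10 mm above the bridge
- gauge: setting gauge lying flat, 115 mm long: a steel blade 6.0 mm thick and 18 mm wide from x = -14 to +57.5 mm, with a black handle 45 mm long, 22 mm wide and 12 mm thick from x = -57.5 to -12.5 mm, all flat on one underside. Origin at the middle of the underside, x towards the blade's tip, z up. 0.06 to 0.13 kg
- gauge_handle (a point): middle of the gauge's handle, 35 mm behind its origin and 6 mm above its underside
- gauge_tip (a point): tip of the gauge's blade, 57.5 mm before its origin, 3 mm above its underside
- notebook: open spiral notebook lying on the table, 208 mm long in its x and 146 mm wide in its y (paper from x = -104 to 104, y = -75 to 71 mm), its paper 12 mm above the table; fixed. Origin at the middle of its underside. The loupe lies on its half at positive x; the other half is free
- loupe_1: small loupe, steel and black, 29 x 39 x 16 mm, lying on the notebook; leave it alone. Origin at the middle of its underside
- file_1: needle file with a wooden handle, 153 mm long in its y, 12 mm thick, lying among the tools; leave it alone
- tweezers_1: black tweezers, 128 mm long in their y, 9 mm high, lying among the tools; leave them alone
- cone_1: turned steel cone cap, 49 mm in diameter, 76 mm high, standing; leave it alone
- amber_a: amber piece 31 x 59 x 15 mm on the table; leave it alone
- amber_b: amber piece 24 x 46 x 12 mm on the table; leave it alone
- pen_a: white ballpoint pen, 145 mm long in its y, 9 mm thick, on the table; leave it alone
- amber_c: dark amber piece 36 x 56 x 15 mm on the table; leave it alone
There are look-alikes about, which are no part of the job. What is shaped like the gauge but yellow is not meant.

How it is judged:
On the way, in this order (a step that is already met when the one before it is completed fails the run):
1. the gauge lies flat on the bed with its blade right under the drum, let go (x of gauge_tip in the frame of bed above 0.008 m and z of gauge_tip in the frame of bed below 0.008 m and z of gauge_handle in the frame of bed below 0.01 m and x of gauge_handle in the frame of bed below -0.03 m and y of gauge_tip in the frame of bed between -0.027 and 0.027 m and contact force between the fingers and gauge below 0.1 N), for 0.2 s.
2. the screw is turned until the drum bears lightly on the blade (contact force between drum and gauge between 0.5 and 8 N and contact force between the fingers and gauge below 0.1 N and x of gauge_tip in the frame of bed above 0 m), for 0.3 s.
3. the gauge is drawn out from under the drum (x of gauge_tip in the frame of bed below -0.02 m), for 0.1 s.
At the end, for the whole second after the job is handed in: the free gap under the drum is between 4.5 and 6.1 mm (the drum touches the 6 mm blade and presses it by at most 1.5 mm of its cushioning), and the gauge lies flat, right way up and at rest on the paper of the notebook, its middle on the page (z of drum_low in the frame of bed between 0.0045 and 0.0061 m and x of gauge in the frame of notebook between -0.1 and 0.1 m and y of gauge in the frame of notebook between -0.071 and 0.067 m and height (world z) of gauge between 0.008 and 0.0165 m and angle between gauge's own z axis and vertical below 0.1 rad and linear speed of gauge below 0.02 m/s).
It fails at once if the blade is clamped hard: with the gauge let go, the drum presses it with more than 16 N (contact force between drum and gauge above 16 N and contact force between the fingers and gauge below 0.1 N).
It fails at once if something that should be left alone is shifted by more than 25 mm (distance of any of loupe_1, file_1, tweezers_1, cone_1, amber_a, amber_b, pen_a, amber_c from where it was at the start of the episode above 0.025 m).
It also fails if it takes over 72 s, if anything falls off the work surface, if the arm or the gripper's body presses on something with over 40 N, if the wrist force passes 120 N, or if a joint passes its speed limit or range.

## Robot

A 6-joint arm with a two-finger parallel gripper is mounted at the origin on a cart in front of the work surface, level with it; the furniture and walls round the work are solid. World frame = base frame: x ahead of the robot, y to its left, z up, the work surface at z = 0. Lengths are in m, angles in rad, forces in N, time in s.
With the tool pointing down it reaches from about 0.35 to 0.875 m from the base axis. Payload 4.2 kg.
Tool frame: the origin (TCP) lies at the centre of the arm's flange, where the gripper is bolted on; the fingertips stand 173 mm ahead of it and the grasp point (between the pads) lies 155 mm ahead of it (ctrl.pinch_z is the z of the grasp point in the tool frame, in m); z points along the fingers, y is the line along which they close (so a half turn about z gives the same grasp; the last joint's range is limited). The gripper opens to 85 mm and grips with 20 to 120 N. Pads are 22 mm wide; open, the fingers measure 114 mm over their backs; the gripper's body (76 mm by 85 mm) begins 54 mm behind the grasp point. The pads swing forward as they close: fully open they stand 13 mm farther back than shut.
Start: joints at [1.48, 0.385, 0.008, 0, -1.194, -0.259], TCP at [0.214, 0.587, 0.405] pointing down, gripper open.
Joint ranges: [-3.14, 3.14], [-1.21, 2.06], [-1.07, 1.41], [-3.16, 2.05], [-2.99, -0.16], [-3.1, 3.1]. Speed limits (rad/s): [2.79, 2.79, 3.14, 3.14, 3.14, 3.14].

## Interface

Orientations are given as a unit quaternion [x, y, z, w].
In Python, from cell import readout, eyes, ctrl, spotter gives the robot as it stands.
- The arm moves only by the shell command python3 -m creep 'ROWS' [FORCE]. ROWS is JSON, a list of rows, each a list of 7 numbers: the turn, a rotation vector about the tool's x, y, z in rad, then the shift along the tool's x, y, z in cm, then the gripper command: -1 is fully open, 1 is shut, values between are in proportion. In form: [[ax, ay, az, x, y, z, fingers], ...]. A call has 1 to 8 rows; each row is the pose to reach, as a shift and turn from the pose commanded when the call began, along the tool's axes at that moment; what a row does not reach only later rows make up. A row lasts 1/10 s, in which the tool goes at most 50 mm and 8.59 degrees, less where a joint would pass 70% of its speed; a pose out of reach is approached as far as the arm can. A call with a gripper value outside its range is refused whole. The fingers move at their own pace and stop on an object; FORCE is the grip in N (left out, the last holds). Time passes only in rows, so rows that repeat a pose let the fingers close. It gives the time, the measured TCP pose, the force, the opening and the grip force at its end, in the units of the state.
- readout.observe(): the state, without advancing time (a new reading comes with each control period).
- eyes.capture(name): name is "scene" or "side" or "wrist"; returns a dict with "color" (400x640x3 uint8, red, green, blue), "K" (3x3 intrinsics, pixels), "pose" (4x4, takes a point from camera to world coordinates). Camera axes: x right, y down, z forward; pixel columns grow to the right and rows downward; lengths in m; the calibration is good to about 2 mm. A picture is of the moment at which its call begins. There is no depth.
- ctrl.sign_off(): hands the job in; it is judged then, once.
Trained networks look in the newest picture that a camera, given by its name, has taken for a name from the list of things; names that differ only in an ending like _2 or _b are one class to them, and where a whole thing is asked for, a point or a joint stands for the part that bears it (a point fixed in the world has none). Each returns a list of dicts, best first, with "confidence" (0 to 1); they miss things now and then, are a little off and sometimes report something else, mostly with a low value. They report only what shows in the picture. A call takes as long as a camera call. They do not tell look-alikes from the thing itself.
- spotter.masks_of(target, camera): "pixels" (400x640 bool, what is visible of it) and "point" ([column, row] in pixels, amid what is visible of it).
- spotter.landmark_of(target, camera): "point" ([column, row] in pixels: a listed point, or the origin of a listed thing).
The state is a dict: "clock": time; "joint_positions": joint angles; "joint_velocities": joint speeds; "joint_torque": joint torques, N m; "tool_pos": TCP position; "tcp_rot": TCP orientation; "contact_force": force on the tool from outside, world axes, zero at the start; "moment": the same for the moment, N m; "opening": opening from 0.0 (shut) to 1.0 (fully open); "grip_force": force on a finger pad.
Only numpy, scipy, OpenCV 4.12 (cv2) and the standard library are available. Lean on these libraries where they do the work, as an engineer would, in place of code of your own. Each camera call takes 0.05 s, during which the arm holds its last target. There are 200 camera calls.

## Working session

There is one attempt and no reset: what is moved stays moved. The work goes in short steps, Python scripts to look and compute and a shell command to move; the robot and the scene stay as the last step left them, time stands still between calls to the robot, and variables do not carry over. Pictures are saved under pics/ and viewed, at most 10 in all, crops included, and the job is handed in when it is done.

```bash
mkdir -p pics; ls
cat > h.py <<'E'
import numpy as np,cv2
from cell import readout,eyes,ctrl,spotter
from scipy.spatial.transform import Rotation as R
def ray(c,p):
    K,T=c["K"],np.array(c["pose"]);d=T[:3,:3]@np.linalg.inv(K)@[p[0],p[1],1.];return T[:3,3],d/np.linalg.norm(d)
def onz(c,p,z):
    o,d=ray(c,p);return o+d*(z-o[2])/d[2]
def tri(rs):
    A=0;b=0
    for o,d in rs:
        M=np.eye(3)-np.outer(d,d);A=A+M;b=b+M@o
    return np.linalg.solve(A,b)
def proj(c,P):
    T=np.array(c["pose"]);q=c["K"]@(T[:3,:3].T@(np.array(P)-T[:3,3]));return q[:2]/q[2]
E
python3 - <<'E'
from h import *
C={}
for n in("scene","side","wrist"):
    C[n]=eyes.capture(n);cv2.imwrite(f"pics/{n}0.png",C[n]["color"][:,:,::-1])
np.save("c0.npy",C,allow_pickle=True)
for t in("bed","bridge","knob","drum_low","gauge","gauge_handle","gauge_tip","notebook","loupe_1","cone_1"):
    for n in C:
        l=spotter.landmark_of(t,n);print(t,n,[(np.round(x["point"]).tolist(),round(x["confidence"],2)) for x in l[:3]])
s=readout.observe();print(s["clock"],s["tool_pos"],s["tcp_rot"])
for n in C: print(n,np.round(C[n]["pose"],3).tolist())
E
```

```text
pics
bed scene [([289.0, 186.0], 0.67), ([298.0, 211.0], 0.62)]
bed side [([297.0, 225.0], 0.74)]
bed wrist []
bridge scene [([291.0, 190.0], 0.79), ([205.0, 280.0], 0.4)]
bridge side [([294.0, 202.0], 0.72)]
bridge wrist []
knob scene [([290.0, 185.0], 0.39)]
knob side [([298.0, 192.0], 0.54), ([344.0, 325.0], 0.34)]
knob wrist []
drum_low scene [([293.0, 216.0], 0.53)]
drum_low side [([297.0, 219.0], 0.41)]
drum_low wrist []
gauge scene [([278.0, 330.0], 0.45)]
gauge side [([397.0, 336.0], 0.64), ([332.0, 325.0], 0.55)]
gauge wrist []
gauge_handle scene [([276.0, 338.0], 0.67)]
gauge_handle side [([343.0, 324.0], 0.75), ([298.0, 194.0], 0.65), ([412.0, 341.0], 0.6)]
gauge_handle wrist [([460.0, 7.0], 0.92)]
gauge_tip scene []
gauge_tip side [([376.0, 328.0], 0.77), ([309.0, 317.0], 0.6), ([317.0, 194.0], 0.45)]
gauge_tip wrist []
notebook scene []
notebook side [([316.0, 193.0], 0.78), ([345.0, 324.0], 0.41)]
notebook wrist []
loupe_1 scene []
loupe_1 side [([301.0, 192.0], 0.36)]
loupe_1 wrist []
cone_1 scene [([217.0, 266.0], 0.6)]
cone_1 side [([268.0, 316.0], 0.81), ([276.0, 336.0], 0.67)]
cone_1 wrist []
1.65 [0.21416242 0.58714284 0.40471914] [ 9.84744003e-01 -1.74009335e-01  1.07233015e-05 -1.24121919e-05]
scene [[-0.801, -0.319, 0.506, -0.334], [-0.599, 0.415, -0.685, 1.084], [0.009, -0.852, -0.523, 1.035], [0.0, 0.0, 0.0, 1.0]]
side [[-0.999, 0.01, -0.035, 0.583], [0.035, 0.507, -0.861, 1.117], [0.009, -0.862, -0.507, 0.854], [0.0, 0.0, 0.0, 1.0]]
wrist [[-0.343, -0.889, -0.304, 0.291], [-0.939, 0.325, 0.108, 0.558], [0.003, 0.323, -0.947, 0.372], [0.0, 0.0, 0.0, 1.0]]
```

View pics/scene0.png

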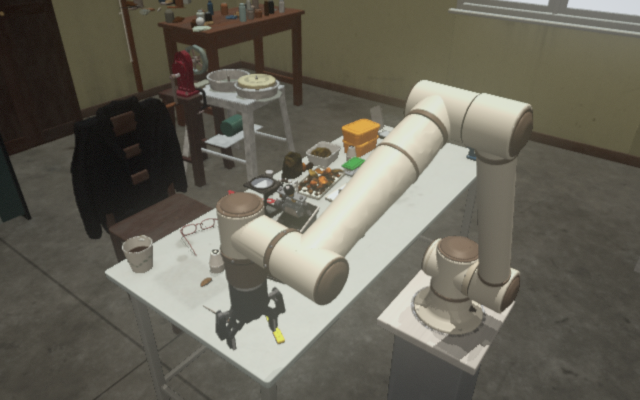

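View pics/side0.png

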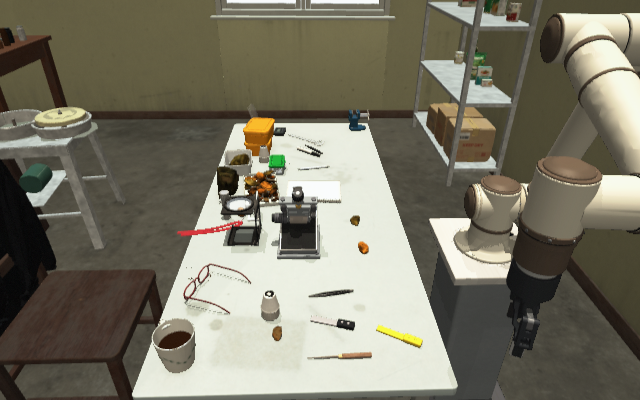

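The scene view shows the arm blocking most of the bench. The side view shows two gauge-shaped things: one with a steel blade and black handle at (332,325), and a yellow one at (400,336). The steel and black one fits the description. The sander is at (298,220) and the notebook at (316,193).

Run:
```python
from h import *
C=np.load("c0.npy",allow_pickle=True).item();c=C["side"]
for n,p,z in(("gauge",(332,325),0),("handle",(344,324.5),.006),("tip",(310,317.5),.003),("tip?",(309,317),.003),("notebook",(316,193),.012),("cone",(268,316),0),("tweez",(331,293),0),("file",(340,356),0),("amber",(277,333),0),
 ("bedlowL",(278,257),0.01),("bedlowR",(320,257),.01),("yellow",(400,336),0)): print(n,onz(c,p,z).round(3))
o=tri([ray(C["scene"],(290,186)),ray(c,(298,192.5))]);print("knob",o)
o=tri([ray(C["scene"],(291,190)),ray(c,(294,202))]);print("bridge",o)
im=c["color"][:,:,::-1]
a=cv2.resize(im[170:270,220:380],(800,500),interpolation=cv2.INTER_CUBIC);b=cv2.resize(im[280:370,250:430],(800,400),interpolation=cv2.INTER_CUBIC)
cv2.imwrite("pics/crop1.png",np.vstack([cv2.resize(a,(480,300)),cv2.resize(b,(480,240))]))
```

```text
gauge [0.523 0.331 0.   ]
handle [0.493 0.336 0.006]
tip [0.58  0.307 0.003]
tip? [0.582 0.305 0.003]
notebook [ 0.55  -0.321  0.012]
cone [0.69  0.296 0.   ]
tweez [0.52  0.215 0.   ]
file [0.509 0.428 0.   ]
amber [0.663 0.354 0.   ]
bedlowL [0.676 0.064 0.01 ]
bedlowR [0.546 0.067 0.01 ]
yellow [0.355 0.372 0.   ]
knob [ 0.61178982 -0.00689198  0.2014666 ]
bridge [ 0.62619715 -0.02596492  0.16411492]
```

View pics/crop1.png

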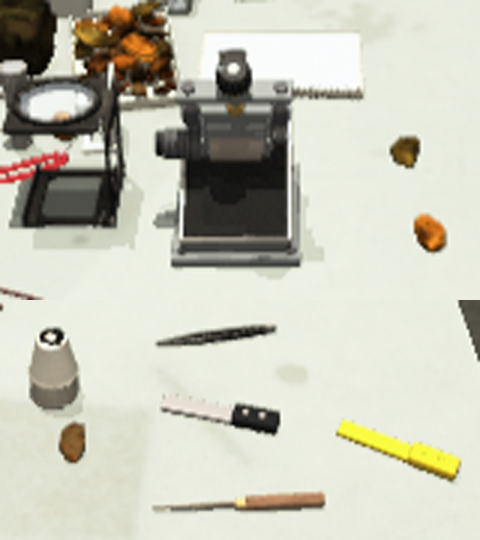

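The crop confirms it: the steel blade with black handle lies at side (332,325), handle at (344,324), and the yellow look-alike is at (400,336). Next I move over the gauge.

```bash
python3 -m creep '[[0,0,0,34,14,10,-0.2],[0,0,0,34,14,10,-0.2],[0,0,0,34,14,10,-0.2],[0,0,0,34,14,10,-0.2],[0,0,0,34,14,10,-0.2],[0,0,0,34,14,10,-0.2],[0,0,0,34,14,10,-0.2],[0,0,0,34,14,10,-0.2]]' 60
python3 -m creep '[[0,0,0,0,0,0,-0.2],[0,0,0,0,0,0,-0.2]]'
cat > look.py <<'E'
from h import *
import sys,pickle
name=sys.argv[1];C={}
for n in sys.argv[2].split(","):
    C[n]=eyes.capture(n);cv2.imwrite(f"pics/{name}_{n}.png",C[n]["color"][:,:,::-1])
    for a in sys.argv[3:]:
        t,z=(a.split(":")+["0"])[:2]
        l=spotter.landmark_of(t,n)
        for x in l[:2]:print(t,n,np.round(x["point"],1).tolist(),round(x["confidence"],2),onz(C[n],x["point"],float(z)).round(4))
pickle.dump(C,open(f"{name}.pkl","wb"))
s=readout.observe();print(s["clock"],s["tool_pos"],s["tcp_rot"],s["joint_positions"],s["contact_force"],s["moment"])
E
python3 look.py a wrist gauge gauge_handle:.006 gauge_tip:.003
```

```text
clock: 2.45
tool_pos: [0.4873, 0.3367, 0.3037]
tcp_rot: [0.985, -0.175, -0.0, 0.001]
contact_force: [-0.4, -0.2, 0.5]
opening: 0.6
grip_force: 0.0
clock: 2.65
tool_pos: [0.486, 0.3387, 0.3046]
tcp_rot: [0.985, -0.175, -0.0, 0.0]
contact_force: [0.7, -0.2, -0.3]
opening: 0.601
grip_force: 0.0
gauge wrist [317.6, 146.2] 0.81 [ 0.5219  0.321  -0.    ]
gauge wrist [325.1, 307.5] 0.79 [0.3596 0.3713 0.    ]
gauge_handle wrist [322.8, 339.8] 0.87 [0.3258 0.3861 0.006 ]
gauge_handle wrist [315.9, 190.3] 0.66 [0.4861 0.3357 0.006 ]
gauge_tip wrist [311.3, 80.1] 0.85 [0.5744 0.3075 0.003 ]
gauge_tip wrist [338.4, 265.9] 0.59 [0.4039 0.3418 0.003 ]
2.85 [0.4848777  0.34015944 0.30535945] [ 9.84912657e-01 -1.73051052e-01  3.14112362e-04 -5.40759243e-04] [ 8.84943031e-01  4.16675410e-01 -2.10420423e-01  2.21229916e-05
 -9.42449883e-01  3.37986993e-01] [0.23785666 0.12241135 0.01583092] [-1.02903425e-02  7.89201803e-05 -1.19755454e-02]
```

View pics/a_wrist.png

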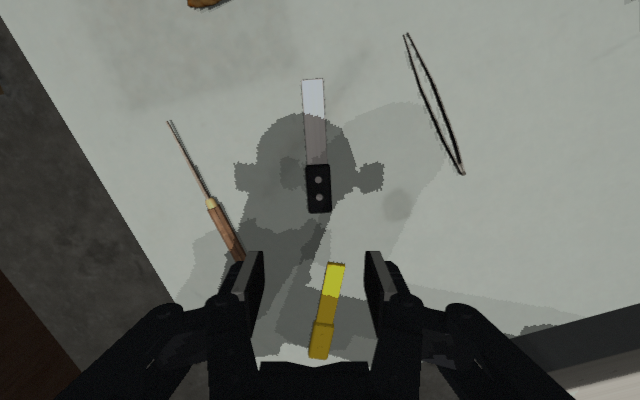

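Top to bottom the wrist picture shows the real gauge, steel tip at (312,80) and black handle at (318,190), then the yellow one at (325,310). I'll grasp the handle with a 15° lean, so the wrist camera stays clear of the knob later.

```bash
cat > plan.py <<'E'
# plan.py: from commanded pose (cmd.npy) to grasp-point targets; prints rows (rotvec, cm)
from h import *
P=ctrl.pinch_z
def load(): 
    d=np.load("cmd.npy");return d[:3],R.from_quat(d[3:])
def save(p,r): np.save("cmd.npy",np.r_[p,r.as_quat()])
def axes(z,y):  # tool rotation from z axis and approx y
    z=z/np.linalg.norm(z);y=y-z*(y@z);y/=np.linalg.norm(y);return R.from_matrix(np.c_[np.cross(y,z),y,z])
def row(G,r,keep=True):
    p0,r0=load();p=np.array(G)-r.apply([0,0,P])
    v=(r0.inv()*r).as_rotvec().round(3);t=(r0.inv().apply(p-p0)*100).round(2)
    print(v.tolist()+t.tolist(),"rows>=",int(np.ceil(max(np.linalg.norm(v)/.1499,np.linalg.norm(t)/5))))
    if keep: save(p0+r0.apply(t/100),r0*R.from_rotvec(v))
E
python3 - <<'E'
from plan import *
r0=R.from_quat([9.84744003e-01,-1.74009335e-01,1.07233015e-05,-1.24121919e-05]);p0=np.array([0.21416242,0.58714284,0.40471914])
save(p0+r0.apply([.34,.14,.1]),r0)
t=np.radians(-17.7);d=np.array([np.cos(t),np.sin(t),0]);a=np.radians(15)
y=np.cross([0,0,-1],d)
r=axes(np.cos(a)*np.array([0,0,-1])+np.sin(a)*d,y)
G=np.array([.4795,.3373,.0205])
row(G+[0,0,.06],r);row(G,r)
E
```

```text
[0.005, 0.262, -0.041, -4.51, 0.54, 7.48] rows>= 2
[0.0, -0.0, 0.0, -1.56, -0.0, 5.79] rows>= 2
```

```bash
python3 -m creep '[[0.005,0.262,-0.041,-4.51,0.54,7.48,0.1],[0.005,0.262,-0.041,-4.51,0.54,7.48,0.1],[0.005,0.262,-0.041,-4.51,0.54,7.48,0.1],[0.005,0.262,-0.041,-4.51,0.54,7.48,0.1]]'
python3 -m creep '[[0,0,0,-0.8,0,3,0.1],[0,0,0,-1.56,0,5.79,0.1],[0,0,0,-1.56,0,5.79,0.1],[0,0,0,-1.56,0,5.79,1],[0,0,0,-1.56,0,5.79,1],[0,0,0,-1.56,0,5.79,1],[0,0,0,-1.56,0,5.79,1],[0,0,0,-1.56,0,5.79,1]]' 80
python3 look.py b side
python3 - <<'E'
import cv2;im=cv2.imread("pics/b_side.png");cv2.imwrite("pics/b_crop.png",cv2.resize(im[270:370,260:420],(640,400),interpolation=2))
E
```

```text
clock: 3.25
tool_pos: [0.439, 0.3491, 0.2281]
tcp_rot: [0.98, -0.15, 0.128, 0.023]
contact_force: [0.7, -0.2, -0.0]
opening: 0.452
grip_force: 0.0
clock: 4.05
tool_pos: [0.4418, 0.35, 0.1716]
tcp_rot: [0.98, -0.153, 0.13, 0.019]
contact_force: [-0.2, -1.6, 6.9]
opening: 0.222
grip_force: 79.6
4.1 [0.44174463 0.34991242 0.17159912] [ 0.97950438 -0.1525932   0.13005325  0.0193036 ] [ 0.92959633  0.52606534 -0.69328024  0.77515147 -0.3589032  -0.39897855] [ 0.05780575 -0.32550354  5.48717272] [-0.31556283  0.10845237 -0.12481009]
```

View pics/b_crop.png

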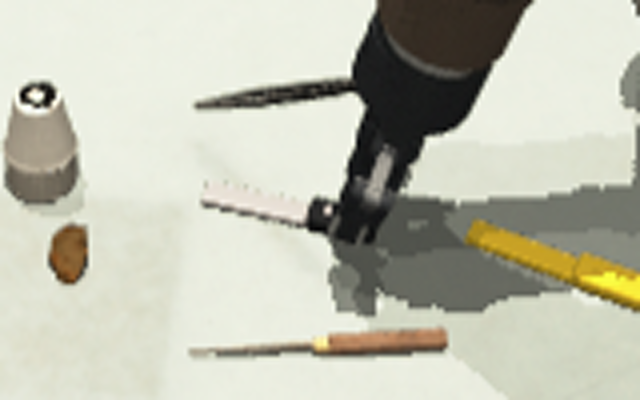

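The handle is firmly held (opening 0.222, 80 N). I'll lift it and look at the sander from above.

Run:
```python
from plan import *
s=readout.observe();rm=R.from_quat(s["tcp_rot"]);pm=np.array(s["tool_pos"])
rg=R.from_euler("z",-17.7,degrees=True);pg=np.array([.5195,.3245,0])
np.save("git.npy",np.r_[rm.inv().apply(pg-pm),(rm.inv()*rg).as_quat()])
print(rm.inv().apply(pg-pm),(rm.inv()*rg).as_matrix().round(3).tolist(), load()[0])
p0,r0=load();G=p0+r0.apply([0,0,P])
row(G+[0,0,.15],r0)
r=axes(np.array([0,0,-1.]),np.array([-1.,0,0]))
row([.618,.04,.28],r)
```

```text
[0.03424288 0.00089778 0.18698814] [[0.965, -0.0, 0.261], [0.0, -1.0, -0.002], [0.261, 0.002, -0.965]] [0.44130672 0.34948617 0.1699553 ]
[0.0, 0.0, 0.0, 3.89, 0.01, -14.49] rows>= 4
[-0.165, -0.226, 1.255, 28.31, 24.12, -4.28] rows>= 9
```

```bash
python3 -m creep '[[0,0,0,1.3,0,-4.8,1],[0,0,0,2.6,0,-9.6,1],[0,0,0,3.89,0.01,-14.49,1],[0,0,0,3.89,0.01,-14.49,1]]'
python3 -m creep '[[-0.165,-0.226,1.255,28.31,24.12,-4.28,1],[-0.165,-0.226,1.255,28.31,24.12,-4.28,1],[-0.165,-0.226,1.255,28.31,24.12,-4.28,1],[-0.165,-0.226,1.255,28.31,24.12,-4.28,1],[-0.165,-0.226,1.255,28.31,24.12,-4.28,1],[-0.165,-0.226,1.255,28.31,24.12,-4.28,1],[-0.165,-0.226,1.255,28.31,24.12,-4.28,1],[-0.165,-0.226,1.255,28.31,24.12,-4.28,1]]'
python3 - <<'E'
from plan import *
s=readout.observe();p,r=load();print(s["tool_pos"]-p,(r.inv()*R.from_quat(s["tcp_rot"])).as_rotvec())
v=(r.inv()*R.from_quat(s["tcp_rot"])).as_rotvec()
E
```

```text
clock: 4.5
tool_pos: [0.442, 0.3517, 0.3277]
tcp_rot: [0.979, -0.152, 0.132, 0.013]
contact_force: [0.2, 1.5, -0.8]
opening: 0.229
grip_force: 79.1
clock: 5.3
tool_pos: [0.6191, 0.037, 0.4353]
tcp_rot: [0.733, -0.68, 0.009, 0.001]
contact_force: [0.7, -0.1, -1.1]
opening: 0.227
grip_force: 79.0
[ 0.00104994 -0.00295611  0.00051541] [ 0.01127498  0.01332668 -0.07510515]
```

```bash
python3 -m creep '[[0,0,0.075,0,0,0,1],[0,0,0.075,0,0,0,1],[0,0,0.075,0,0,0,1]]'
python3 look.py c wrist,side,scene bed bridge knob notebook:.012 loupe_1:.012
```

```text
clock: 5.6
tool_pos: [0.6177, 0.0402, 0.4337]
tcp_rot: [0.711, -0.703, 0.009, 0.002]
contact_force: [-0.3, 0.4, -1.1]
opening: 0.226
grip_force: 79.0
bed wrist [322.2, 111.8] 0.78 [ 0.6111 -0.03    0.    ]
bridge wrist [330.9, 146.8] 0.68 [0.599  0.0135 0.    ]
knob wrist [328.3, 166.9] 0.57 [0.6017 0.04   0.    ]
bed side [299.0, 225.8] 0.83 [ 0.6132 -0.118   0.    ]
bed side [361.0, 249.1] 0.25 [0.4131 0.0174 0.    ]
bridge side [297.4, 201.1] 0.77 [ 0.6212 -0.2822  0.    ]
knob side [340.2, 357.2] 0.72 [0.5092 0.4313 0.    ]
knob side [296.7, 192.0] 0.41 [ 0.6249 -0.3508  0.    ]
notebook side [315.1, 192.4] 0.87 [ 0.5533 -0.3257  0.012 ]
notebook side [355.0, 218.8] 0.24 [ 0.4172 -0.1394  0.012 ]
loupe_1 side [300.0, 192.2] 0.36 [ 0.6116 -0.3284  0.012 ]
loupe_1 side [297.2, 218.0] 0.27 [ 0.6197 -0.1488  0.012 ]
bed scene [299.6, 214.2] 0.86 [ 0.6744 -0.1315  0.    ]
bed scene [296.3, 171.4] 0.65 [ 0.9066 -0.3939  0.    ]
bridge scene [287.6, 191.2] 0.92 [ 0.8245 -0.2369  0.    ]
bridge scene [225.4, 317.7] 0.47 [0.4996 0.4253 0.    ]
knob scene [289.3, 187.1] 0.43 [ 0.8409 -0.2674  0.    ]
notebook scene [357.3, 202.6] 0.91 [ 0.5339 -0.3225  0.012 ]
loupe_1 scene [342.6, 192.3] 0.56 [ 0.6261 -0.3528  0.012 ]
6.5 [0.6180259  0.03994613 0.43475334] [ 0.71000266 -0.70413439  0.00947222  0.00111712] [ 0.32921006  0.35454079  0.03072061  0.01899101 -1.24061626 -0.32701085] [ 0.55695177  0.48024578 -1.39954024] [0.08828993 0.0133306  0.06709013]
```

View pics/c_wrist.png

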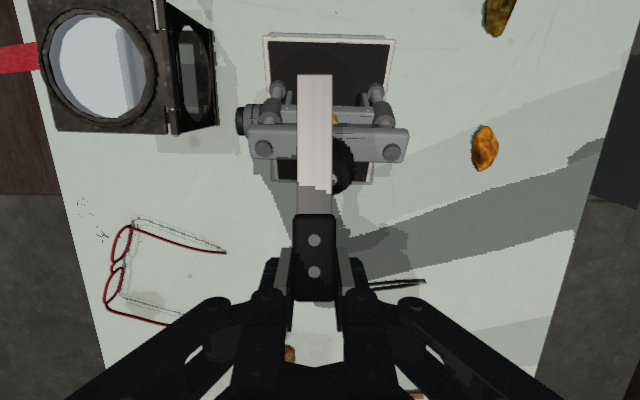

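The wrist view shows the sander with its bridge bolts at (263,149) and (392,152) and the bed's upper corners at (266,38) and (393,42). The blade at (315,75–215) covers the knob. Next I fit the sander's pose.

```bash
cat > fit.py <<'E'
from h import *;import pickle
from scipy.optimize import least_squares
C=pickle.load(open("c.pkl","rb"))
ob=[("wrist",(322.2,111.8),(0,0,0)),("wrist",(330.9,146.8),(22,0,100)),("side",(299,225.8),(0,0,0)),("side",(297.4,201.1),(22,0,100)),("side",(296.7,192),(22,0,123)),
("scene",(299.6,214.2),(0,0,0)),("scene",(287.6,191.2),(22,0,100)),("scene",(289.3,187.1),(22,0,123)),
("wrist",(263,149),(22,47,100)),("wrist",(392,152),(22,-47,100)),("wrist",(266,41),(64,59,0)),("wrist",(393,43),(64,-59,0)),("wrist",(372,182),(-94,-59,0))]
def frame(v):
    z=R.from_euler("z",v[3])
    B=np.c_[[0,-np.cos(s26),np.sin(s26)],[1,0,0],[0,np.sin(s26),np.cos(s26)]];return z.as_matrix()@B
s26=np.radians(26)
def res(v):
    F=frame(v);return np.concatenate([proj(C[c],v[:3]+F@(np.array(q)/1000))-p for c,p,q in ob])
f=least_squares(res,[.618,-.03,.06,0],loss="soft_l1",f_scale=1.5)
print(f.x.round(4));print(f.fun.reshape(-1,2).round(1).tolist());np.save("bed.npy",f.x)
E
python3 fit.py
```

```text
[ 0.6097 -0.0338  0.0771 -0.002 ]
[[2.8, -1.2], [-3.3, 2.5], [0.4, -4.9], [1.3, -2.9], [1.8, 2.0], [-3.5, -0.1], [3.5, 1.7], [-0.3, 1.8], [0.3, -0.6], [0.2, -1.8], [-6.6, 0.9], [2.4, 0.5], [-1.2, 0.2]]
```

```bash
cat >> plan.py <<'E'
def sync():
    s=readout.observe();save(np.array(s["tool_pos"]),R.from_quat(s["tcp_rot"]))
from fit0 import frame
V=np.load("bed.npy");F=frame(V)
def bedw(q): return V[:3]+F@(np.array(q)/1000)
def grow(q,pitch=0):  # gauge origin at q (bed mm), aligned with bed
    g=np.load("git.npy");rt=R.from_quat(g[3:])
    rg=R.from_matrix(F)*R.from_euler("y",-pitch)
    r=rg*rt.inv();p=bedw(q)-r.apply(g[:3]);row(p+r.apply([0,0,P]),r)
def where():
    g=np.load("git.npy");s=readout.observe();r=R.from_quat(s["tcp_rot"]);p=np.array(s["tool_pos"])+r.apply(g[:3])
    M=F.T@(r*R.from_quat(g[3:])).as_matrix()
    print("gauge in bed mm",((F.T@(p-V[:3]))*1000).round(2),"x-axis",M[:,0].round(3),"force bed axes",(F.T@np.array(s["contact_force"])).round(2),"t",s["clock"])
E
cat > fit0.py <<'E'
import numpy as np
from scipy.spatial.transform import Rotation as R
def frame(v):
    s=np.radians(26);return R.from_euler("z",v[3]).as_matrix()@np.c_[[0,-np.cos(s),np.sin(s)],[1,0,0],[0,np.sin(s),np.cos(s)]]
E
python3 - <<'E'
from plan import *
sync();p,r=load();row(p+r.apply([0,0,P])+[0,.12,.02],r)
grow([-85,0,60]);grow([-85,0,12])
E
```

```text
[0.0, 0.0, 0.0, -11.97, -0.12, -2.18] rows>= 3
[-0.013, 0.703, 0.005, -6.14, 0.96, 24.16] rows>= 5
[-0.0, -0.0, 0.0, -1.26, 0.01, 4.63] rows>= 1
```

```bash
python3 -m creep '[[0,0,0,-11.97,-0.12,-2.18,1],[0,0,0,-11.97,-0.12,-2.18,1],[0,0,0,-11.97,-0.12,-2.18,1]]'
python3 -m creep '[[-0.013,0.703,0.005,-6.14,0.96,24.16,1],[-0.013,0.703,0.005,-6.14,0.96,24.16,1],[-0.013,0.703,0.005,-6.14,0.96,24.16,1],[-0.013,0.703,0.005,-6.14,0.96,24.16,1],[-0.013,0.703,0.005,-6.14,0.96,24.16,1],[-0.013,0.703,0.005,-6.14,0.96,24.16,1],[-0.013,0.703,0.005,-6.14,0.96,24.16,1]]'
python3 -m creep '[[0,0,0,-1.26,0.01,4.63,1],[0,0,0,-1.26,0.01,4.63,1],[0,0,0,-1.26,0.01,4.63,1]]'
python3 look.py d side,wrist bed bridge knob
python3 -c "
from plan import *
where()
im=cv2.imread('pics/d_side.png');a=cv2.resize(im[170:290,230:390],(640,480),interpolation=2);cv2.imwrite('pics/d_crop.png',a)"
```

```text
clock: 6.8
tool_pos: [0.618, 0.1631, 0.4555]
tcp_rot: [0.711, -0.703, 0.01, 0.0]
contact_force: [0.7, -0.2, -1.5]
opening: 0.228
grip_force: 79.0
clock: 7.5
tool_pos: [0.6112, 0.218, 0.2117]
tcp_rot: [-0.662, 0.662, -0.248, -0.248]
contact_force: [0.3, 0.5, 0.7]
opening: 0.221
grip_force: 79.0
clock: 7.8
tool_pos: [0.612, 0.1964, 0.1731]
tcp_rot: [-0.661, 0.664, -0.249, -0.245]
contact_force: [0.8, 1.1, -0.2]
opening: 0.225
grip_force: 79.1
bed side [299.9, 223.1] 0.69 [ 0.6103 -0.1345  0.    ]
bed side [274.2, 333.5] 0.55 [0.67   0.3552 0.    ]
bridge side [295.5, 206.0] 0.66 [ 0.6277 -0.2474  0.    ]
knob side [296.7, 198.3] 0.65 [ 0.6242 -0.3028  0.    ]
bed wrist [316.5, 41.3] 0.68 [ 0.6095 -0.1213  0.    ]
bridge wrist [526.0, 23.6] 0.17 [ 0.4179 -0.142   0.    ]
8.2 [0.61084882 0.19717953 0.16994972] [-0.66171668  0.66259396 -0.24907383 -0.2471083 ] [ 0.61788978  0.71630621 -0.35350857  0.65815414 -1.07107113 -1.11193423] [-0.10715069  0.41250021 -2.16601624] [1.6292698  0.0536032  0.04943544]
gauge in bed mm [-85.17   0.46  13.02] x-axis [ 1.     0.    -0.001] force bed axes [-1.32 -0.11 -1.77] t 8.2
```

View pics/d_wrist.png

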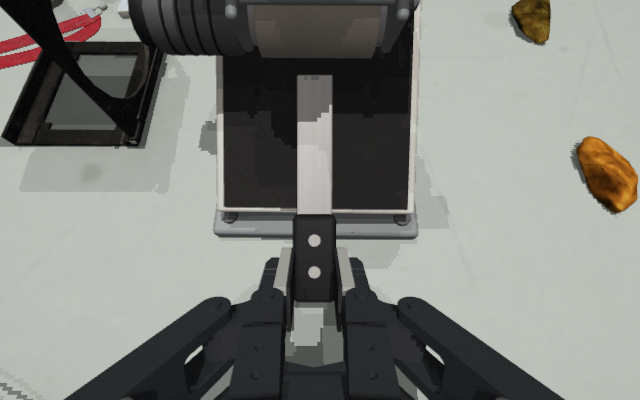

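The blade at (315,75) is centred on the bed, whose edges at the low end are at columns 220 and 412, and sits just short of the drum. I'll check the fitted plane against those edges, then feel for the bed.

```bash
python3 -c "
from plan import *
import pickle
c=pickle.load(open('d.pkl','rb'))['wrist']
print(c['K'][0,0],[proj(c,bedw(q)).round(1).tolist() for q in ((-94,59,0),(-94,-59,0),(0,59,0),(0,-59,0),(-94,0,0))])"
python3 -m creep '[[0,0,0,-0.1,0,0.39,1],[0,0,0,-0.1,0,0.39,1],[0,0,0,-0.16,0,0.58,1],[0,0,0,-0.16,0,0.58,1]]'; python3 -c "
from plan import *
where()"
```

```text
309.5964146852727 [[214.7, 207.0], [419.9, 206.9], [210.9, 38.6], [423.6, 37.8], [317.1, 207.0]]
clock: 8.6
tool_pos: [0.6106, 0.1939, 0.1631]
tcp_rot: [-0.662, 0.662, -0.249, -0.248]
contact_force: [-0.5, -0.2, -0.5]
opening: 0.223
grip_force: 79.1
gauge in bed mm [-85.    -0.12   5.54] x-axis [1.    0.    0.001] force bed axes [-0.03 -0.46 -0.55] t 8.6
```

```bash
for i in 1 2 3; do python3 -m creep '[[0,0,0,-0.026,0,0.097,1],[0,0,0,-0.052,0,0.193,1],[0,0,0,-0.052,0,0.193,1]]' >/dev/null; python3 -c "
from plan import *
where()"; done
```

```text
gauge in bed mm [-8.501e+01  1.000e-02  3.880e+00] x-axis [1.    0.    0.001] force bed axes [-0.14  0.43 -1.  ] t 8.9
gauge in bed mm [-8.497e+01  1.000e-02  1.910e+00] x-axis [1.    0.    0.001] force bed axes [ 0.18  1.05 -0.01] t 9.2
gauge in bed mm [-8.497e+01 -1.000e-02 -1.100e-01] x-axis [1.    0.    0.001] force bed axes [-0.14 -0.83 -1.19] t 9.5
```

```bash
for i in 1 2 3 4; do python3 -m creep '[[0,0,0,-0.026,0,0.097,1],[0,0,0,-0.026,0,0.097,1],[0,0,0,-0.026,0,0.097,1]]' >/dev/null; python3 -c "
from plan import *
where()"; done
```

```text
gauge in bed mm [-85.02   0.09  -0.98] x-axis [1.    0.    0.001] force bed axes [ 0.65  0.5  -1.76] t 9.8
gauge in bed mm [-85.11   0.25  -1.78] x-axis [1. 0. 0.] force bed axes [-0.7   0.36 -0.47] t 10.1
gauge in bed mm [-85.17   0.35  -2.23] x-axis [1.    0.001 0.001] force bed axes [-2.56 -2.39  4.82] t 10.4
gauge in bed mm [-85.21   0.42  -2.58] x-axis [1.    0.    0.001] force bed axes [-2.64 -3.78  8.09] t 10.7
```

Contact came at about z = -1.7 in the fitted frame. I'll raise about 1.5 mm above that and slide the blade in.

```bash
python3 -m creep '[[0,0,0,0.09,0,-0.33,1],[0,0,0,0.09,0,-0.33,1],[0,0,0,0.09,0,-0.33,1],[0,0,0,0.57,0,-0.2,1],[0,0,0,1.05,0,-0.07,1],[0,0,0,1.54,0,0.06,1],[0,0,0,2.02,0,0.19,1],[0,0,0,2.02,0,0.19,1]]'>/dev/null; python3 -c "
from plan import *
where()"
python3 -m creep '[[0,0,0,0.48,0,0.13,1],[0,0,0,0.97,0,0.26,1],[0,0,0,1.45,0,0.39,1],[0,0,0,1.93,0,0.52,1],[0,0,0,2.41,0,0.65,1],[0,0,0,2.9,0,0.78,1],[0,0,0,3.3,0,0.89,1],[0,0,0,3.3,0,0.89,1]]'; python3 -c "
from plan import *
where()"
```

```text
gauge in bed mm [-6.406e+01 -5.000e-02 -5.500e-01] x-axis [ 1.    -0.001  0.   ] force bed axes [-0.37 -0.36 -0.47] t 11.5
clock: 12.3
tool_pos: [0.6106, 0.142, 0.1818]
tcp_rot: [-0.661, 0.663, -0.249, -0.248]
contact_force: [0.6, 0.3, -0.8]
opening: 0.224
grip_force: 79.1
gauge in bed mm [-3.022e+01  3.000e-02 -4.700e-01] x-axis [ 1. -0.  0.] force bed axes [-0.57  0.6  -0.57] t 12.3
```

Free so far. Now I feel the bed here, then lift until the drum pushes back, which gives the gap.

```bash
for i in 1 2 3 4; do python3 -m creep '[[0,0,0,-0.013,0,0.048,1],[0,0,0,-0.013,0,0.048,1]]' >/dev/null; python3 -c "
from plan import *
where()"; done; echo UP;python3 -m creep '[[0,0,0,0.08,0,-0.29,1],[0,0,0,0.08,0,-0.29,1],[0,0,0,0.08,0,-0.29,1]]' >/dev/null;python3 -c "
from plan import *
where()"; for i in 1 2 3 4 5 6; do python3 -m creep '[[0,0,0,0.013,0,-0.048,1],[0,0,0,0.013,0,-0.048,1]]' >/dev/null; python3 -c "
from plan import *
where();s=readout.observe();print(np.round(s['moment'],2))"; done
```

```text
gauge in bed mm [-31.01   0.11  -1.08] x-axis [1.    0.001 0.   ] force bed axes [-1.78  1.36 -1.27] t 12.5
gauge in bed mm [-31.03   0.09  -1.6 ] x-axis [1.    0.001 0.001] force bed axes [-0.65  0.22 -0.68] t 12.7
gauge in bed mm [-31.01   0.18  -1.74] x-axis [1.    0.001 0.001] force bed axes [-1.56  0.05  0.44] t 12.9
gauge in bed mm [-31.     0.19  -1.78] x-axis [1.    0.001 0.001] force bed axes [-3.1  -3.34  4.45] t 13.1
UP
gauge in bed mm [-30.73   0.09   0.27] x-axis [1. 0. 0.] force bed axes [-0.06 -0.35 -1.14] t 13.4
gauge in bed mm [-30.72   0.08   0.81] x-axis [1.    0.    0.001] force bed axes [-0.17 -0.47 -1.39] t 13.6
[ 1.62 -0.04  0.  ]
gauge in bed mm [-30.82   0.14   1.49] x-axis [1. 0. 0.] force bed axes [-0.6   0.09 -2.06] t 13.8
[ 1.56 -0.   -0.  ]
gauge in bed mm [-30.85   0.17   2.09] x-axis [1. 0. 0.] force bed axes [ 0.2   0.41 -1.04] t 14.0
[ 1.58 -0.05  0.02]
gauge in bed mm [-30.81   0.07   2.52] x-axis [1. 0. 0.] force bed axes [-0.43 -0.39 -1.02] t 14.2
[ 1.6  -0.02  0.  ]
gauge in bed mm [-30.85   0.04   2.87] x-axis [1. 0. 0.] force bed axes [-0.76  1.   -2.19] t 14.4
[ 1.71 -0.04  0.02]
gauge in bed mm [-3.081e+01  1.000e-02  3.310e+00] x-axis [1. 0. 0.] force bed axes [-0.6   0.56 -3.1 ] t 14.6
[ 1.7  -0.03  0.14]
```

```bash
for i in 1 2 3 4; do python3 -m creep '[[0,0,0,0.013,0,-0.048,1],[0,0,0,0.013,0,-0.048,1]]' >/dev/null; python3 -c "
from plan import *
where();s=readout.observe();print(np.round(s['moment'],2))"; done
```

```text
gauge in bed mm [-3.081e+01  3.000e-02  3.790e+00] x-axis [1. 0. 0.] force bed axes [-0.26  0.95 -3.99] t 14.8
[ 1.82 -0.14  0.18]
gauge in bed mm [-30.82  -0.     4.27] x-axis [1. 0. 0.] force bed axes [-0.21  0.69 -5.37] t 15.0
[ 1.77 -0.13  0.18]
gauge in bed mm [-3.08e+01 -2.00e-02  4.77e+00] x-axis [1. 0. 0.] force bed axes [ 0.85  1.27 -4.68] t 15.2
[ 1.92 -0.17  0.19]
gauge in bed mm [-30.8   -0.04   5.24] x-axis [1. 0. 0.] force bed axes [ 0.27  1.15 -4.89] t 15.4
[ 1.95 -0.21  0.23]
```

Drum contact came at about z = 2.7 and the bed is at -1.7, so the gap is about 10.4 mm. I'll lay the gauge down and release it.

```bash
python3 -m creep '[[0,0,0,-0.09,0,0.35,1],[0,0,0,-0.187,0,0.69,1],[0,0,0,-0.187,0,0.69,1],[0,0,0,-0.187,0,0.69,0],[0,0,0,-0.187,0,0.69,0],[0,0,0,-0.187,0,0.69,0],[0,0,0,-0.187,0,0.69,0]]'; python3 -c "
from plan import *
where()"
python3 -m creep '[[0,0,0,0,0,-3,0],[0,0,0,0,0,-6,0],[0,0,0,0,0,-9,0],[0,0,0,-2,0,-12,0],[0,0,0,-2,0,-12,0]]'
python3 look.py e wrist,side gauge_tip:0.08 gauge_handle:.05 knob
python3 -c "
from plan import *
import pickle
sync();C=pickle.load(open('e.pkl','rb'))
for n in C: print(n,[proj(C[n],bedw(q)).round(0).tolist() for q in ((26,0,3),(-66,0,4),(22,0,123))])
im=cv2.imread('pics/e_side.png');cv2.imwrite('pics/e_crop.png',np.vstack([cv2.resize(im[170:270,230:390],(480,300),interpolation=2),cv2.resize(cv2.imread('pics/e_wrist.png'),(480,300))]))"
```

```text
clock: 16.1
tool_pos: [0.6107, 0.1421, 0.1807]
tcp_rot: [-0.662, 0.662, -0.249, -0.248]
contact_force: [-0.2, -0.6, -0.7]
opening: 0.5
grip_force: 0.0
gauge in bed mm [-30.81   0.25  -1.37] x-axis [1.    0.    0.001] force bed axes [ 0.2  -0.19 -0.9 ] t 16.1
clock: 16.6
tool_pos: [0.6112, 0.2401, 0.2601]
tcp_rot: [0.663, -0.662, 0.25, 0.244]
contact_force: [0.7, -0.1, -0.4]
opening: 0.5
grip_force: 0.0
gauge_tip wrist [320.7, 93.1] 0.36 [ 0.607  -0.0275  0.08  ]
gauge_tip wrist [316.4, 165.0] 0.16 [0.6106 0.042  0.08  ]
gauge_handle wrist [315.8, 165.7] 0.72 [0.6111 0.0263 0.05  ]
gauge_handle wrist [319.5, 89.8] 0.27 [ 0.6076 -0.0579  0.05  ]
knob wrist [320.3, 124.9] 0.16 [ 0.6062 -0.0528  0.    ]
gauge_tip side [374.4, 328.0] 0.73 [0.4312 0.4167 0.08  ]
gauge_handle side [412.5, 340.5] 0.79 [0.3416 0.4294 0.05  ]
gauge_handle side [297.2, 238.1] 0.39 [0.6163 0.0216 0.05  ]
17.0 [0.61056935 0.23507048 0.25719251] [-0.66123815  0.66262162 -0.248673   -0.24871356] [ 0.67564669  0.63509412 -0.22823859  0.56905971 -1.26193221 -1.01099563] [ 0.77363932 -1.07748033  0.67823489] [ 1.26179269  0.03466758 -0.01303208]
wrist [[318.0, 58.0], [317.0, 166.0], [319.0, -35.0]]
side [[299.0, 213.0], [299.0, 239.0], [299.0, 194.0]]
```

View pics/e_crop.png

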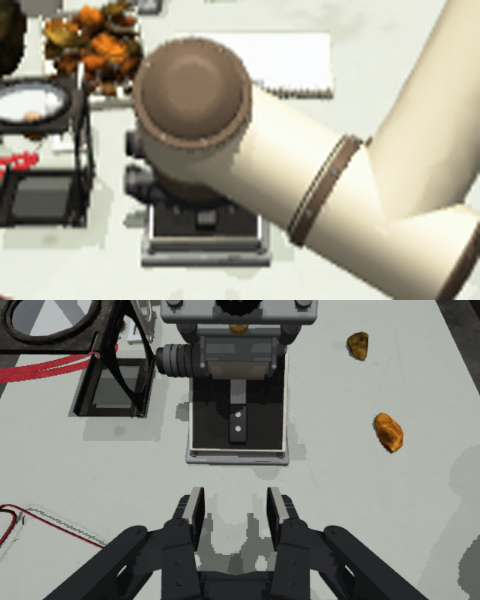

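The gauge lies under the drum, with its handle at wrist (316,166) as predicted. Now I move to a hover above the knob.

```bash
python3 -c "
from plan import *
p,r=load();row(p+r.apply([0,0,P])+[0,0.0,.12],r)
n=R.from_matrix(np.c_[F[:,0],-F[:,1],-F[:,2]])
row(bedw([22,0,190]),n*R.from_euler('z',-1.3))
"
```

```text
[0.0, 0.0, 0.0, 7.9, -0.01, -9.03] rows>= 3
[0.172, -0.227, -1.292, 11.63, 0.04, 7.59] rows>= 9
```

```bash
python3 -m creep '[[0,0,0,7.9,-0.01,-9.03,-0.5],[0,0,0,7.9,-0.01,-9.03,-0.5],[0,0,0,7.9,-0.01,-9.03,-0.5],[0.086,-0.113,-0.646,7.9,-0.01,-9.03,-0.5],[0.086,-0.113,-0.646,7.9,-0.01,-9.03,-0.5],[0.086,-0.113,-0.646,7.9,-0.01,-9.03,-0.5],[0.086,-0.113,-0.646,7.9,-0.01,-9.03,-0.5],[0.086,-0.113,-0.646,7.9,-0.01,-9.03,-0.5]]' 40 >/dev/null
python3 -c "
from plan import *
sync()
n=R.from_matrix(np.c_[F[:,0],-F[:,1],-F[:,2]])
row(bedw([22,0,190]),n*R.from_euler('z',-1.3))
"
```

```text
[0.084, -0.114, -0.642, 9.76, 7.85, 6.01] rows>= 5
```

```bash
python3 -m creep '[[0.084,-0.114,-0.642,9.76,7.85,6.01,-0.5],[0.084,-0.114,-0.642,9.76,7.85,6.01,-0.5],[0.084,-0.114,-0.642,9.76,7.85,6.01,-0.5],[0.084,-0.114,-0.642,9.76,7.85,6.01,-0.5],[0.084,-0.114,-0.642,9.76,7.85,6.01,-0.5],[0.084,-0.114,-0.642,9.76,7.85,6.01,-0.5],[0.084,-0.114,-0.642,9.76,7.85,6.01,-0.5]]'
python3 look.py f wrist knob bridge
python3 -c "
from plan import *
import pickle
C=pickle.load(open('f.pkl','rb'))['wrist']
print([proj(C,bedw(q)).round(0).tolist() for q in ((22,0,121),(22,0,136),(22,0,98),(22,47,98),(22,-47,98))])"
```

```text
clock: 18.5
tool_pos: [0.6096, 0.098, 0.3965]
tcp_rot: [0.965, -0.135, 0.031, 0.223]
contact_force: [0.6, 0.4, -0.8]
opening: 0.753
grip_force: 0.0
knob wrist [310.9, 222.2] 0.83 [ 0.5286 -0.0663  0.    ]
knob wrist [85.1, 333.8] 0.41 [0.5204 0.2187 0.    ]
bridge wrist [315.0, 209.3] 0.76 [ 0.5436 -0.0776  0.    ]
18.65 [0.6095689  0.09852528 0.39639531] [ 0.96495316 -0.13426481  0.03075924  0.22336568] [ 0.48009149  0.40190181 -0.16804714  0.42250329 -1.25199627  0.62888405] [ 0.65737927 -0.20760099  0.12309295] [0.87912629 0.02833257 0.00692617]
[[314.0, 224.0], [314.0, 233.0], [313.0, 211.0], [295.0, 151.0], [330.0, 265.0]]
```

View pics/f_wrist.png

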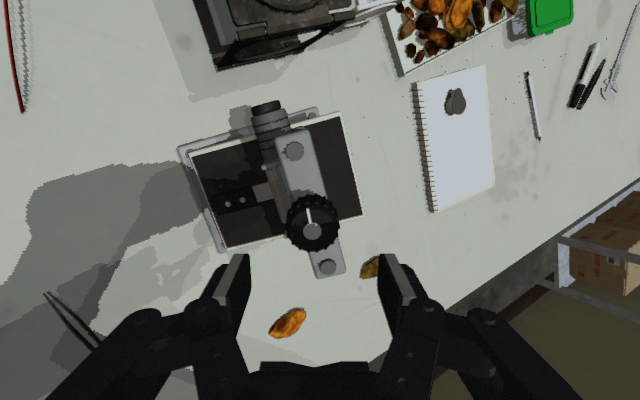

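The knob at (312,225) and both bridge bolts match the prediction to within about 4 px. The loupe is at (456,100), so the near half of the notebook is free. Descend, grip and turn.

```bash
python3 -m creep '[[0,0,0,0,0,3,-0.5],[0,0,0,0,0,6,-0.5],[0,0,0,0,0,6.8,-0.5],[0,0,0,0,0,6.8,1],[0,0,0,0,0,6.8,1],[0,0,0,0,0,6.8,1],[0,0,0,0,0,6.8,1],[0,0,0,0,0,6.8,1]]' 50
python3 -m creep '[[0,0,0.13,0,0,0,1],[0,0,0.26,0,0,0,1],[0,0,0.39,0,0,0,1],[0,0,0.52,0,0,0,1],[0,0,0.65,0,0,0,1],[0,0,0.78,0,0,0,1],[0,0,0.87,0,0,0,1],[0,0,0.87,0,0,0,1]]'
python3 -c "
from plan import *
s=readout.observe();print((R.from_matrix(np.c_[F[:,0],-F[:,1],-F[:,2]]).inv()*R.from_quat(s['tcp_rot'])).as_rotvec().round(3),s['contact_force'],s['moment'],s['joint_positions'][5])"
```

```text
clock: 19.45
tool_pos: [0.6101, 0.0694, 0.337]
tcp_rot: [0.965, -0.134, 0.033, 0.222]
contact_force: [-0.0, 4.7, 2.6]
opening: 0.381
grip_force: 50.0
clock: 20.25
tool_pos: [0.6102, 0.0696, 0.3369]
tcp_rot: [0.819, -0.529, 0.123, 0.188]
contact_force: [0.9, 4.9, 2.0]
opening: 0.383
grip_force: 50.3
[ 0.005  0.    -0.425] [0.86686937 4.91802803 1.97958376] [ 1.67361986 -0.01826219 -0.03562672] -0.2733026986275857
```

```bash
for i in 1 2; do python3 -m creep '[[0,0,0.13,0,0,0,1],[0,0,0.26,0,0,0,1],[0,0,0.39,0,0,0,1],[0,0,0.52,0,0,0,1],[0,0,0.65,0,0,0,1],[0,0,0.78,0,0,0,1],[0,0,0.87,0,0,0,1],[0,0,0.87,0,0,0,1]]' >/dev/null
python3 -c "
from plan import *
s=readout.observe();r=R.from_quat(s['tcp_rot']);print((R.from_matrix(np.c_[F[:,0],-F[:,1],-F[:,2]]).inv()*r).as_rotvec().round(3),s['contact_force'],r.inv().apply(s['moment']),s['joint_positions'][5])"; done
python3 look.py g wrist knob
python3 -c "
import cv2;im=cv2.imread('pics/g_wrist.png');cv2.imwrite('pics/g.png',im)"
```

```text
[ 0.005 -0.002  0.444] [2.52536532 5.44714902 2.43012243] [-0.48707428 -1.72970471  0.04967682] -1.1426422566279983
[ 0.004 -0.005  1.313] [3.48304835 3.89557643 3.21487005] [-1.29165612 -1.04871142  0.02126932] -2.011221251628442
knob wrist [315.4, 277.8] 0.93 [ 0.7345 -0.0564  0.    ]
21.95 [0.61063858 0.06935379 0.33703035] [-0.12572161  0.96633969 -0.22288602 -0.02652368] [ 0.43160483  0.44006201 -0.27620897  0.46519945 -1.09767187 -2.00948611] [4.45828103 3.85413246 2.53946752] [ 1.53363725 -0.63860799  0.2409844 ]
```

```bash
python3 -m creep '[[0,0,0,0,0,0,-0.5],[0,0,0,0,0,0,-0.5],[0,0,0,0,0,0,-0.5],[0,0,0,0,0,-3.5,-0.5],[0,0,0,0,0,-6.8,-0.5],[0,0,0,0,0,-6.8,-0.5],[0,0,0,0,0,-6.8,-0.5]]'
python3 look.py h wrist knob
cat > mark.py <<'E'
from plan import *;import pickle
for n in "fh":
    c=pickle.load(open(n+'.pkl','rb'))['wrist'];g=cv2.cvtColor(c['color'],cv2.COLOR_RGB2GRAY)
    for cx,cy in((22,0),(20,1),(24,-1)):
        A=np.radians(np.arange(0,360,3));v=[np.mean([cv2.getRectSubPix(g,(1,1),tuple(map(float,proj(c,bedw([cx+q*np.cos(a),cy+q*np.sin(a),134])))))[0,0] for q in (8,9.5,11,12.5)]) for a in A]
        v=np.array(v);i=v.argsort()[::-1][:6];print(n,cx,np.degrees(A[i]).round(),v[i].round(),np.median(v))
E
python3 mark.py
```

```text
clock: 22.65
tool_pos: [0.6093, 0.0984, 0.397]
tcp_rot: [-0.124, 0.966, -0.223, -0.029]
contact_force: [-0.3, -0.3, 0.4]
opening: 0.751
grip_force: 0.0
knob wrist [314.2, 226.1] 0.59 [ 0.6957 -0.0691  0.    ]
22.75 [0.60917789 0.09784327 0.39547575] [-0.12404815  0.96628282 -0.22359411 -0.03025312] [ 0.47930917  0.40216873 -0.16978298  0.42171546 -1.25196292 -1.98012457] [-0.31324707  1.39018468  0.64309421] [ 0.85788622  0.04971279 -0.06047284]
f 22 [90. 93. 87. 96. 84. 99.] [186. 178. 146. 118.  78.  60.] 14.0
f 20 [78. 81. 75. 84. 72. 69.] [183. 180. 138. 129.  82.  51.] 14.25
f 24 [102. 105.  99. 108.  96. 111.] [171. 153. 145. 104.  94.  76.] 29.5
h 22 [291. 294. 288. 297. 285. 282.] [209. 199. 168. 122. 103.  54.] 20.75
h 20 [300. 297. 303. 294. 306. 291.] [208. 195. 170. 133.  91.  63.] 20.5
h 24 [285. 282. 288. 279. 276. 291.] [195. 184. 158. 141.  91.  68.] 33.375
```

The knob's mark turned by about 150–160° clockwise, as commanded. Back to the gauge for a tug test.

```bash
python3 -c "
from plan import *
sync()
r=R.from_quat([-0.662,0.662,-0.249,-0.248]);T=np.array([.6107,.1421,.1807])
row(T+r.apply([0,0,P-.12])+[0,.06,.1],r)
row(T+r.apply([0,0,P-.12]),r)
row(T+r.apply([0,0,P]),r)
"
```

```text
[0.177, 0.221, -1.306, -4.55, 16.93, -5.86] rows>= 9
[-0.0, -0.0, -0.0, -2.06, 0.02, 11.48] rows>= 3
[-0.0, -0.0, -0.0, -0.01, -0.0, 12.0] rows>= 3
```

```bash
python3 -m creep '[[0.177,0.221,-1.306,-4.55,16.93,-5.86,0],[0.177,0.221,-1.306,-4.55,16.93,-5.86,0],[0.177,0.221,-1.306,-4.55,16.93,-5.86,0],[0.177,0.221,-1.306,-4.55,16.93,-5.86,0],[0.177,0.221,-1.306,-4.55,16.93,-5.86,0],[0.177,0.221,-1.306,-4.55,16.93,-5.86,0],[0.177,0.221,-1.306,-4.55,16.93,-5.86,0],[0.177,0.221,-1.306,-4.55,16.93,-5.86,0]]' >/dev/null
python3 -m creep '[[0,0,0,0,0,0,0],[0,0,0,0,0,0,0]]'
python3 -c "
from plan import *
sync()
r=R.from_quat([-0.662,0.662,-0.249,-0.248]);T=np.array([.6107,.1421,.1807])
row(T+r.apply([0,0,P-.06]),r)
row(T+r.apply([0,0,P-0]),r)
"
```

```text
clock: 23.75
tool_pos: [0.6109, 0.2812, 0.3713]
tcp_rot: [-0.616, 0.711, -0.252, -0.229]
contact_force: [-0.1, 0.1, 0.2]
opening: 0.503
grip_force: 0.0
[0.017, 0.022, -0.137, -1.67, 0.01, 17.55] rows>= 4
[0.0, 0.0, 0.0, -0.0, -0.0, 6.0] rows>= 2
```

```bash
python3 -m creep '[[0.017,0.022,-0.137,-1.67,0.01,17.55,0],[0.017,0.022,-0.137,-1.67,0.01,17.55,0],[0.017,0.022,-0.137,-1.67,0.01,17.55,0],[0.017,0.022,-0.137,-1.67,0.01,17.55,0],[0.017,0.022,-0.137,-1.67,0.01,17.55,0],[0.017,0.022,-0.137,-1.67,0.01,17.55,0]]' >/dev/null
python3 -m creep '[[0,0,0,0,0,3,0],[0,0,0,0,0,5.9,0],[0,0,0,0,0,5.9,0],[0,0,0,0,0,5.9,0]]'
python3 -c "
from plan import *
where()"
python3 -m creep '[[0,0,0,0,0,0,1],[0,0,0,0,0,0,1],[0,0,0,0,0,0,1],[0,0,0,0,0,0,1],[0,0,0,0,0,0,1]]' 60
python3 -c "
from plan import *
where()"
```

```text
clock: 24.75
tool_pos: [0.612, 0.1445, 0.184]
tcp_rot: [0.663, -0.661, 0.25, 0.246]
contact_force: [0.4, 0.6, 0.7]
opening: 0.502
grip_force: 0.0
gauge in bed mm [-31.81   2.58   2.51] x-axis [ 1.     0.004 -0.002] force bed axes [-0.27  0.39  0.88] t 24.75
clock: 25.25
tool_pos: [0.6116, 0.1451, 0.1844]
tcp_rot: [0.664, -0.661, 0.25, 0.245]
contact_force: [-3.1, 5.5, 6.0]
opening: 0.222
grip_force: 58.8
gauge in bed mm [-32.23   2.42   3.13] x-axis [ 1.     0.004 -0.002] force bed axes [-2.27 -3.11  7.78] t 25.25
```

```bash
for i in 1 2 3 4; do python3 -m creep '[[0,0,0,-0.1,0,-0.03,1],[0,0,0,-0.2,0,-0.05,1],[0,0,0,-0.2,0,-0.05,1]]' >/dev/null;python3 -c "
from plan import *
where()"; done
```

```text
gauge in bed mm [-32.34   2.32   3.31] x-axis [1.    0.003 0.002] force bed axes [ 3.31 -0.22  6.76] t 25.55
gauge in bed mm [-32.71   1.93   3.4 ] x-axis [1.    0.003 0.005] force bed axes [7.99 0.5  6.79] t 25.85
gauge in bed mm [-33.99   1.56   3.46] x-axis [1.    0.002 0.006] force bed axes [10.2   0.35  6.49] t 26.15
gauge in bed mm [-35.79   1.39   3.48] x-axis [1.    0.002 0.007] force bed axes [9.95 0.75 6.61] t 26.45
```

Drag is about 10 N, but the tool is also pressing down with 6.6 N. I'll unload that and tug again.

```bash
for i in 1 2; do python3 -m creep '[[0,0,0,0.026,0,-0.097,1],[0,0,0,0.026,0,-0.097,1]]' >/dev/null;python3 -c "
from plan import *
where()"; done; echo TUG; for i in 1 2; do python3 -m creep '[[0,0,0,-0.1,0,-0.03,1],[0,0,0,-0.2,0,-0.05,1],[0,0,0,-0.2,0,-0.05,1]]' >/dev/null;python3 -c "
from plan import *
where()"; done
```

```text
gauge in bed mm [-36.87   1.25   3.46] x-axis [1.    0.003 0.004] force bed axes [7.82 0.62 4.32] t 26.65
gauge in bed mm [-37.81   0.94   3.41] x-axis [1.    0.003 0.003] force bed axes [6.39 0.4  1.9 ] t 26.85
TUG
gauge in bed mm [-39.78   0.82   3.43] x-axis [1.    0.003 0.003] force bed axes [7.15 0.89 2.05] t 27.15
gauge in bed mm [-41.72   0.71   3.45] x-axis [1.    0.003 0.004] force bed axes [6.53 0.15 2.32] t 27.45
```

The unloaded drag is about 5 N, so the drum bears lightly, within the 3–15 N window. I'll draw the gauge out and lift it.

```bash
python3 -m creep '[[0,0,0,-0.97,0,-0.26,1],[0,0,0,-1.93,0,-0.52,1],[0,0,0,-2.9,0,-0.78,1],[0,0,0,-3.9,0,-1.04,1],[0,0,0,-4.8,0,-1.3,1],[0,0,0,-5.8,0,-1.57,1],[0,0,0,-6.8,0,-1.83,1],[0,0,0,-6.8,0,-1.83,1]]' 80; python3 -c "
from plan import *
where()"
python3 -m creep '[[0,0,0,-0.5,0,-4,1],[0,0,0,-1,0,-8,1],[0,0,0,-1,0,-12,1],[0,0,0,0,0,-14,1],[0,0,0,0,0,-14,1],[0,0,0,0,0,-14,1]]'
python3 look.py i wrist,side,scene gauge_handle gauge_tip notebook:.012 loupe_1:.012 pen_a
```

```text
clock: 28.25
tool_pos: [0.6108, 0.2202, 0.1471]
tcp_rot: [0.664, -0.661, 0.249, 0.247]
contact_force: [-1.2, 2.4, 2.5]
opening: 0.21
grip_force: 78.8
gauge in bed mm [-115.87    0.91    2.56] x-axis [ 1.     0.006 -0.001] force bed axes [-1.02 -1.22  3.32] t 28.25
clock: 28.85
tool_pos: [0.61, 0.3101, 0.2523]
tcp_rot: [0.663, -0.661, 0.248, 0.247]
contact_force: [-0.6, -0.8, -1.9]
opening: 0.208
grip_force: 78.3
gauge_handle wrist [314.3, 258.6] 0.93 [0.609 0.169 0.   ]
gauge_tip wrist [314.7, 24.2] 0.73 [ 0.6092 -0.1331  0.    ]
gauge_tip wrist [318.1, 73.8] 0.67 [ 0.605  -0.0505  0.    ]
pen_a wrist [315.5, 29.5] 0.57 [ 0.6082 -0.1236  0.    ]
gauge_handle side [412.9, 342.0] 0.66 [ 0.3266  0.3913 -0.    ]
gauge_handle side [314.6, 192.6] 0.33 [ 0.5548 -0.3448  0.    ]
gauge_tip side [374.9, 329.0] 0.54 [0.4147 0.3475 0.    ]
notebook side [312.9, 194.3] 0.65 [ 0.562  -0.3114  0.012 ]
notebook side [297.6, 196.1] 0.23 [ 0.6204 -0.2991  0.012 ]
loupe_1 side [294.1, 202.8] 0.68 [ 0.6327 -0.2507  0.012 ]
loupe_1 side [295.6, 190.5] 0.6 [ 0.6288 -0.3419  0.012 ]
pen_a side [315.6, 170.0] 0.58 [ 0.5467 -0.5375  0.    ]
gauge_handle scene [278.2, 340.2] 0.81 [0.3214 0.3967 0.    ]
gauge_handle scene [253.7, 233.7] 0.51 [0.7252 0.0706 0.    ]
gauge_tip scene [267.7, 211.4] 0.65 [ 0.7856 -0.0712  0.    ]
gauge_tip scene [267.2, 318.4] 0.55 [0.4012 0.3539 0.    ]
notebook scene [356.6, 203.2] 0.59 [ 0.5336 -0.317   0.012 ]
notebook scene [223.9, 316.5] 0.46 [0.4968 0.4322 0.012 ]
loupe_1 scene [340.7, 192.0] 0.45 [ 0.6337 -0.3501  0.012 ]
loupe_1 scene [252.3, 231.4] 0.36 [0.7269 0.075  0.012 ]
29.75 [0.6103949  0.31048463 0.25326272] [ 0.66318657 -0.66112742  0.24889056  0.24728038] [ 0.76480626  0.6943374  -0.10447393  0.51064347 -1.34451905 -1.02699446] [-0.51521306 -0.68522867 -1.02117806] [ 1.58605769e+00 -1.44272602e-03 -1.77915512e-03]
```

View pics/i_wrist.png

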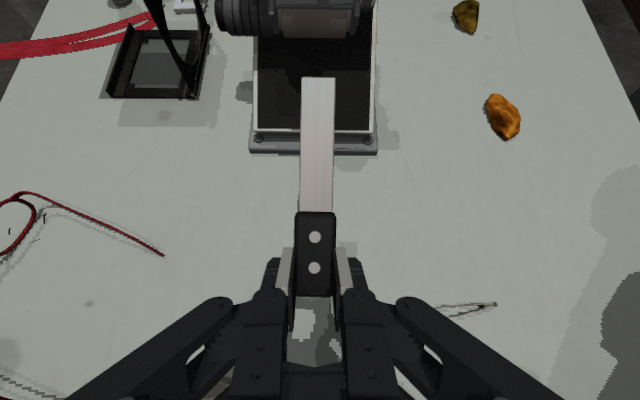

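The gauge is clear of the sander, held by its handle at (315,255) with the tip at (317,78). I'll compute the notebook's pose from its corners in the earlier wrist picture f.

```bash
python3 -c "
from plan import *
import pickle
c=pickle.load(open('f.pkl','rb'))['wrist']
for p in ((415,82),(490,66),(496,183),(430,212)): print(onz(c,p,.012).round(3))
print('loupe',onz(c,(456,100),.02).round(3))
g=np.load('git.npy');g[:3]+=R.from_quat(g[3:]).apply([0,0,-.005]);np.save('git.npy',g)
"
```

```text
[ 0.665 -0.278  0.012]
[ 0.652 -0.437  0.012]
[ 0.451 -0.425  0.012]
[ 0.462 -0.264  0.012]
loupe [ 0.621 -0.344  0.02 ]
```

```bash
cat >> plan.py <<'E'
def gworld(p,yaw):
    g=np.load("git.npy");rg=R.from_euler("z",yaw);r=rg*R.from_quat(g[3:]).inv();q=np.array(p)-r.apply(g[:3]);row(q+r.apply([0,0,P]),r)
E
python3 -c "
from plan import *
sync()
for p in ((.5,.2,.3),(.5,-.05,.3),(.5,-.345,.2),(.5,-.345,.03)): gworld(p,-np.pi/2)
"
```

```text
[-0.001, -0.453, 0.003, 16.82, 10.97, -14.99] rows>= 6
[0.0, -0.0, 0.0, 24.13, 0.01, 6.53] rows>= 5
[0.0, -0.0, 0.0, 25.87, 0.03, 17.35] rows>= 7
[0.0, -0.0, 0.0, -4.43, 0.03, 16.41] rows>= 4
```

```bash
python3 -m creep '[[-0.001,-0.453,0.003,16.82,10.97,-14.99,1],[-0.001,-0.453,0.003,16.82,10.97,-14.99,1],[-0.001,-0.453,0.003,16.82,10.97,-14.99,1],[-0.001,-0.453,0.003,16.82,10.97,-14.99,1],[-0.001,-0.453,0.003,16.82,10.97,-14.99,1],[-0.001,-0.453,0.003,16.82,10.97,-14.99,1],[-0.001,-0.453,0.003,16.82,10.97,-14.99,1]]' >/dev/null
python3 -m creep '[[0,0,0,24.13,0.01,6.53,1],[0,0,0,24.13,0.01,6.53,1],[0,0,0,24.13,0.01,6.53,1],[0,0,0,24.13,0.01,6.53,1],[0,0,0,24.13,0.01,6.53,1],[0,0,0,24.13,0.01,6.53,1]]' 
python3 -m creep '[[0,0,0,25.87,0.03,17.35,1],[0,0,0,25.87,0.03,17.35,1],[0,0,0,25.87,0.03,17.35,1],[0,0,0,25.87,0.03,17.35,1],[0,0,0,25.87,0.03,17.35,1],[0,0,0,25.87,0.03,17.35,1],[0,0,0,25.87,0.03,17.35,1],[0,0,0,25.87,0.03,17.35,1]]'
python3 look.py j wrist,scene gauge:.02 loupe_1:.012 notebook:.012
python3 -c "
from plan import *
sync();gworld([.5,-.345,.03],-np.pi/2)
im=cv2.imread('pics/j_wrist.png');g=cv2.cvtColor(im,6)
import pickle
c=pickle.load(open('j.pkl','rb'))['wrist']
w=((im.min(2)>190)).astype(np.uint8);n,l,s,_=cv2.connectedComponentsWithStats(w)
for i in s[1:,4].argsort()[::-1][:3]+1: print(s[i],[onz(c,p,.012).round(3).tolist() for p in ((s[i][0],s[i][1]),(s[i][0]+s[i][2],s[i][1]+s[i][3]))])
"
```

```text
clock: 31.05
tool_pos: [0.4998, 0.0272, 0.4746]
tcp_rot: [-0.699, 0.703, -0.092, -0.095]
contact_force: [0.1, 1.4, -2.1]
opening: 0.212
grip_force: 78.7
clock: 31.85
tool_pos: [0.5001, -0.2648, 0.3735]
tcp_rot: [-0.7, 0.702, -0.091, -0.094]
contact_force: [-0.0, 0.6, -0.5]
opening: 0.212
grip_force: 78.7
gauge wrist [316.3, 186.4] 0.67 [ 0.4945 -0.3465  0.02  ]
loupe_1 wrist [208.4, 192.2] 0.85 [ 0.6169 -0.3401  0.012 ]
notebook wrist [262.8, 184.4] 0.87 [ 0.5551 -0.3488  0.012 ]
gauge scene [370.7, 159.9] 0.62 [ 0.683  -0.6609  0.02  ]
gauge scene [275.0, 328.2] 0.62 [0.3445 0.3826 0.02  ]
loupe_1 scene [207.7, 281.0] 0.65 [0.6502 0.3561 0.012 ]
loupe_1 scene [341.1, 192.7] 0.44 [ 0.6292 -0.3464  0.012 ]
notebook scene [356.0, 200.2] 0.58 [ 0.548  -0.3346  0.012 ]
32.25 [ 0.50077139 -0.26222985  0.3771451 ] [ 0.70153424 -0.70036172  0.09411248  0.09211956] [-0.1521705   0.28297544 -0.34438415  0.32819486 -0.92592268 -0.0422751 ] [-0.4069604  -0.42372467 -0.67272967] [0.65260564 0.01529767 0.01004132]
[-0.001, -0.0, 0.002, -4.36, 0.06, 16.49] rows>= 4
```

The notebook centre is at (0.555, -0.349) and the loupe is clear of the spot. Lower the gauge.

```bash
python3 -m creep '[[0,0,0,-1.2,0.02,4.4,1],[0,0,0,-2.4,0.03,8.8,1],[0,0,0,-3.5,0.05,13.2,1],[0,0,0,-4.36,0.06,16.49,1],[0,0,0,-4.36,0.06,16.49,1],[0,0,0,-4.36,0.06,16.49,1]]'
for i in 1 2 3 4 5 6; do python3 -m creep '[[0,0,0,-0.08,0,0.29,1],[0,0,0,-0.08,0,0.29,1]]'|egrep 'tool_pos|contact'; done
```

```text
clock: 32.85
tool_pos: [0.5008, -0.264, 0.2067]
tcp_rot: [0.701, -0.701, 0.094, 0.093]
contact_force: [0.7, -0.4, -0.7]
opening: 0.207
grip_force: 78.8
tool_pos: [0.5011, -0.2641, 0.205]
contact_force: [-0.5, -0.5, -1.5]
tool_pos: [0.5003, -0.2641, 0.2006]
contact_force: [-0.5, -0.1, -1.1]
tool_pos: [0.5, -0.2641, 0.1967]
contact_force: [-0.5, -1.1, -1.2]
tool_pos: [0.5, -0.2641, 0.1935]
contact_force: [0.5, -0.1, -1.6]
tool_pos: [0.5, -0.2641, 0.1905]
contact_force: [-0.2, -0.4, -1.8]
tool_pos: [0.5004, -0.264, 0.1889]
contact_force: [-2.3, 2.7, 5.9]
```

Contact at the expected height. Release, retreat and check.

```bash
python3 -m creep '[[0,0,0,0.02,0,-0.09,1],[0,0,0,0.02,0,-0.09,0.3],[0,0,0,0.02,0,-0.09,0],[0,0,0,0.02,0,-0.09,0],[0,0,0,0.02,0,-0.09,0],[0,0,0,-1,0,-5,0],[0,0,0,-2,0,-10,0],[0,0,0,-3,0,-14,0]]' | head -2
python3 -m creep '[[0,0,0,-1,0,-3,0],[0,0,0,-1,0,-3,0],[0,0,0,-1,0,-3,0]]' | head -2
python3 look.py k wrist,side gauge:.012 gauge_handle:.018 gauge_tip:.015 loupe_1:.012 notebook:.012; python3 -c "
import cv2;im=cv2.imread('pics/k_wrist.png');print(im[::1].shape)"
```

```text
clock: 34.85
tool_pos: [0.5004, -0.1977, 0.3172]
clock: 35.15
tool_pos: [0.4998, -0.1807, 0.342]
gauge wrist [315.5, 102.1] 0.71 [ 0.4981 -0.3489  0.012 ]
gauge_handle wrist [315.3, 137.6] 0.55 [ 0.4983 -0.3124  0.018 ]
gauge_tip wrist [313.8, 39.6] 0.92 [ 0.4999 -0.4093  0.015 ]
loupe_1 wrist [200.2, 108.5] 0.63 [ 0.6156 -0.3425  0.012 ]
loupe_1 wrist [388.2, 295.0] 0.49 [ 0.4209 -0.1485  0.012 ]
notebook wrist [258.7, 108.2] 0.96 [ 0.556  -0.3428  0.012 ]
notebook wrist [313.5, 103.9] 0.31 [ 0.5001 -0.3471  0.012 ]
gauge side [399.7, 336.7] 0.73 [0.3593 0.3844 0.012 ]
gauge side [326.8, 191.4] 0.4 [ 0.5077 -0.3325  0.012 ]
gauge_handle side [411.2, 339.4] 0.65 [0.3344 0.3986 0.018 ]
gauge_handle side [328.5, 192.8] 0.46 [ 0.5022 -0.3114  0.018 ]
gauge_tip side [371.4, 329.2] 0.71 [0.4265 0.3615 0.015 ]
gauge_tip side [326.3, 178.8] 0.64 [ 0.5055 -0.4296  0.015 ]
loupe_1 side [298.5, 190.9] 0.53 [ 0.6175 -0.3385  0.012 ]
notebook side [313.8, 193.2] 0.67 [ 0.5584 -0.3197  0.012 ]
35.75 [ 0.49995694 -0.18119235  0.34147952] [ 0.70096149 -0.70094553  0.09352759  0.09263339] [ 0.00262505  0.27001011 -0.46915028  0.35087091 -0.86223392 -0.23634909] [-0.26377005 -0.43075191 -0.5992676 ] [ 0.53173875 -0.05084884  0.02573756]
(400, 640, 3)
```

```bash
python3 -c "
from cell import ctrl
print(ctrl.sign_off())"
```

```text
the job is handed in; nothing more can be done
None
```

The job is handed in, but the sign-off returned no verdict. The drum setting came out at about 5 N of drag on the blade, and the gauge was measured lying flat on the free half of the notebook with the loupe where it was.

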